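Tip the freezer box down and push it into the labelling corner

ROBOT

A 6-joint arm with a two-finger parallel gripper is mounted at the origin on the work surface. World frame = base frame: x ahead of the robot, y to its left, z up, the work surface at z = 0. Lengths are in m, angles in rad, forces in N, time in s.
With the tool pointing down it reaches from about 0.3 to 0.875 m from the base axis. Payload 6.4 kg.
Tool frame: the origin (TCP) lies at the centre of the arm's flange, where the gripper is bolted on; the fingertips stand 173 mm ahead of it and the grasp point (between the pads) lies ctrl.grip_point_offset ahead of it (ctrl.grip_point_offset is the distance from the TCP to the grasp point, in m); z points along the fingers, y is the direction in which the jaws open and shut (so a half turn about z gives the same grasp; the last joint's range is limited). The gripper opens to 85 mm and grips with 20 to 120 N. Pads are 22 mm wide; open, the fingers measure 114 mm over their backs; the gripper's body (76 mm by 85 mm) begins 54 mm behind the grasp point. The pads swing forward as they close: fully open they stand 13 mm farther back than shut.
Start: joints at [0.932, 0.181, 1.607, -0, 1.354, -0.206], TCP at [0.241, 0.522, 0.405] pointing down, gripper open.
Joint ranges: [-2.99, 2.99], [-0.89, 2.07], [0.3, 2.58], [-1.14, 4.28], [0, 2.63], [-3.12, 3.12]. Speed limits (rad/s): [2.57, 2.57, 3.01, 3.14, 3.14, 3.14].

INTERFACE

Orientations are given as a unit quaternion [w, x, y, z].
In Python, from bench import ctrl, cams, boxes_of, landmark_of gives the robot as it stands.
- The arm moves only by the shell command python3 -m handwheel 'ROWS'. ROWS is JSON, a list of rows, each an object with "offset": the shift along the tool's x, y, z in m, a list of three; "spin": the turn about the tool's z in degrees; "grip": the opening, from 0 (shut) to 1 (fully open). A call has 1 to 20 rows; each row is the pose to reach, as a shift and turn from the pose commanded when the call began, along the tool's axes at that moment; what a row does not reach only later rows make up. A row lasts 1/8 s, in which the tool goes at most 62.5 mm and 10.7 degrees, less where a joint would pass 70% of its speed; a pose out of reach is approached as far as the arm can. A call with a gripper value outside its range is refused whole. The fingers move at their own pace and stop on an object; the grip force is fixed at half the most. Time passes only in rows, so rows that repeat a pose let the fingers close. It gives the time, the measured TCP pose, the force and the opening at its end, in the units of the state.
- ctrl.get_obs(): the state, without advancing time (a new reading comes with each control period).
- cams.camera(name): name is "scene" or "top" or "wrist"; returns a dict with "color" (420x560x3 uint8, red, green, blue), "camera_matrix" (3x3 intrinsics, pixels), "view" (4x4, takes a point from world to camera coordinates); the wrist camera has in their place "tool_from_camera" (4x4, takes a point from camera to tool coordinates, whose origin is the TCP and whose axes are the flange's). Camera axes: x right, y up, looking along -z (the intrinsics and any distortion apply to the point x, -y, -z); pixel columns grow to the right and rows downward; lengths in m; the calibration is good to about 2 mm. A picture is of the moment at which its call begins: read the wrist's pose just before it. There is no depth.
- ctrl.hand_in(): hands the job in, once; it reports no verdict.
Trained networks look in a picture, given as the dict that the camera call returned (one of the last four; its "shot" number tells which), for a name from the list of things; names that differ only in an ending like _2 or _b are one class to them, and where a whole thing is asked for, a point or a joint stands for the part that bears it (a point fixed in the world has none). Each returns a list of dicts, best first, with "confidence" (0 to 1); they miss things now and then, are a little off and sometimes report something else, mostly with a low value. They report only what shows in the picture. A call takes as long as a camera call.
- boxes_of(picture, thing): "uv" ([column, row] in pixels, amid what is visible of it).
- landmark_of(picture, thing): "uv" ([column, row] in pixels: a listed point, or the origin of a listed thing).
The state is a dict: "time_s": time; "q": joint angles; "dq": joint speeds; "joint_efforts": joint torques, N m; "eef_pos": TCP position; "eef_rot": TCP orientation; "wrist_force": force on the tool from outside, world axes, zero at the start; "torque": the same for the moment, N m; "opening": opening from 0.0 (shut) to 1.0 (fully open).
Only numpy, scipy, OpenCV 4.12 (cv2) and the standard library are available. Lean on these libraries where they do the work, as an engineer would, in place of code of your own. Each camera call takes 0.05 s, during which the arm holds its last target.

TASK

The washed freezer box with the blue lid was left standing on its edge on the grey labelling plate. Push it over with the fingertips so that it lies flat on its white base with the blue lid up, then push it along the plate into the corner until it sits flush against both steel rails. Only push it, never lift it, and leave everything else on the bench where it is.

Things in the scene. Friction and masses are not known exactly. Their poses are not given: they have to be found in the camera images.
- box: Closed empty freezer box, one rigid piece, 132 x 132 x 53 mm, 0.15 to 0.31 kg: white base 31 mm thick, blue lid 22 mm with a small white label. At the start it stands on edge, 132 mm high, lid facing away from the back rail within 17 degrees. Origin: middle of the edge face it stands on. x points squarely out of the lid (up when it lies lid up), y along its width, z up from that edge face.
- box_center (a point): Centre of the blue-lidded box, 66 mm from its origin along its z. 72 mm above the table while it stands on edge on the plate, 32.5 mm when it lies flat. Pushed high on the lid, the box tips about its lower edge; past about 22 degrees (top moved about 50 mm) it falls over by itself.
- box_lid (a point): Centre of the outer face of the blue lid, 26.5 mm from box_center along the box's x axis.
- plate: Fixed flat grey plate, 6 mm thick, x -180 to 140, y -200 to 140 mm from its origin (table level, z up); x points away from the robot within 20 degrees. On it two steel rails, 14 mm wide, tops 26 mm above the table: back rail along y, inner face at x = 120 mm; side rail along x, inner face at y = 120 mm. Box centre when home: x = y = 54 mm; yellow lines mark the open sides.
- corner (a point): Inner corner where the inner faces of the back rail and side rail meet, on the plate's top (plate x = y = 120 mm, 6 mm above the table). The back rail runs from y = -166 to 134 mm, the side rail from x = -120 to 120 mm, in the plate's frame.
- rack: Bystander, loose: white rack full of capped sample tubes, 188 x 100 mm, 72 mm high, standing on the table just outside the side rail. Origin under its centre, z up.
- yellow_box: Bystander, loose: another freezer box, with a yellow lid, lying flat on the table at the plate's -y side, 132 x 132 x 53 mm high. Origin under its centre, z up.
- bottle: Bystander, loose: amber bottle, 64 mm across, 140 mm high, standing beyond the back rail. Origin under its centre, z up.
- tip_box: Bystander, loose: green pipette-tip box with a clear top, 120 x 85 x 64 mm high, beyond the back rail. Origin under its centre, z up.
- jar: Bystander, loose: small jar with a red cap, 52 mm across, 65 mm high, near the robot-side end of the side rail, off the plate. Origin under its centre, z up.
- pen: Bystander, loose: marker pen with a red cap, 125 x 12 x 12 mm, lying on the table beside the plate at its -y side. Origin under its centre, x along it.

How it is judged:
By the outcome, as a careful person would: the job done as asked, in the order asked, and still so for the second after the job is handed in, with the robot touching nothing.
It also fails if it takes over 64 s, if anything falls off the work surface, if the arm or the gripper's body presses on something with over 40 N, if the wrist force passes 120 N, or if a joint passes its speed limit or range.

## Working session

There is one attempt and no reset: what is moved stays moved. The work goes in short steps, Python scripts to look and compute and a shell command to move; the robot and the scene stay as the last step left them, time stands still between calls to the robot, and variables do not carry over. Pictures are saved under pics/ and viewed, and the job is handed in when it is done.

```bash
ls; mkdir -p pics; cat > h.py <<'E'
import numpy as np, cv2
from bench import ctrl, cams, boxes_of, landmark_of
def save(p,n): cv2.imwrite('pics/'+n+'.png',cv2.cvtColor(p['color'],cv2.COLOR_RGB2BGR))
def ray(p,uv):
    K=np.array(p['camera_matrix']);V=np.array(p['view'])
    d=np.linalg.inv(K)@np.array([uv[0],uv[1],1.]);d=np.array([d[0],-d[1],-d[2]])
    R=V[:3,:3];c=-R.T@V[:3,3];return c,R.T@d
def onz(p,uv,z):
    c,d=ray(p,uv);return c+d*(z-c[2])/d[2]
def proj(p,X):
    K=np.array(p['camera_matrix']);V=np.array(p['view'])
    x=V[:3,:3]@np.array(X)+V[:3,3];x=K@np.array([x[0],-x[1],-x[2]]);return x[:2]/x[2]
E
python3 - <<'E'
from h import *
o=ctrl.get_obs();print(o['eef_pos'],o['eef_rot'],o['time_s'],ctrl.grip_point_offset)
for n in ['scene','top']:
    p=cams.camera(n);save(p,n+'0');print(n,[k for k in p])
    for t,z in [('box',.006),('box_center',.072),('box_lid',.072),('plate',0),('corner',.006),('rack',0),('yellow_box',0),('bottle',0),('tip_box',0),('jar',0),('pen',0)]:
        for r in landmark_of(p,t)[:2]: print(t,np.round(r['uv'],1),round(r['confidence'],2),onz(p,r['uv'],z).round(4))
E
```

```text
pics
[0.24099621 0.52176633 0.40376574] [-3.66759567e-04  2.14742595e-01  9.76670262e-01 -8.25621158e-04] 0.0 0.1547
scene ['color', 'camera_matrix', 'view', 'shot']
box [200. 201.] 0.89 [ 0.4577 -0.0547  0.006 ]
box_center [198.9 184.4] 0.64 [ 0.4648 -0.0544  0.072 ]
box_lid [326.3 238.7] 0.37 [0.7241 0.0724 0.072 ]
plate [246.1 229. ] 0.59 [ 0.5743 -0.0136  0.    ]
corner [326.1 241.6] 0.64 [0.7018 0.1    0.006 ]
corner [198.1 183.2] 0.59 [ 0.4131 -0.0314  0.006 ]
yellow_box [117.7 314.4] 0.58 [ 0.5874 -0.3226  0.    ]
bottle [ 98.6 258.8] 0.68 [ 0.4549 -0.2978  0.    ]
bottle [244.4 326.4] 0.6 [ 0.7504 -0.1428  0.    ]
tip_box [304.8 298.4] 0.74 [ 0.7734 -0.0151  0.    ]
jar [292.3 149.1] 0.76 [0.4542 0.2071 0.    ]
pen [ 98.6 257.1] 0.64 [ 0.4513 -0.296   0.    ]
top ['color', 'camera_matrix', 'view', 'shot']
box [311.3 293.9] 0.89 [ 0.4548 -0.0582  0.006 ]
box [418.4 306.1] 0.61 [ 0.4594 -0.2894  0.006 ]
box_center [315.3 290. ] 0.79 [ 0.46   -0.0609  0.072 ]
box_lid [307.5 301.4] 0.88 [ 0.4356 -0.048   0.072 ]
plate [293.7 236.8] 0.87 [ 0.5755 -0.005   0.    ]
plate [364.5 170.6] 0.68 [ 0.7531 -0.1497  0.    ]
corner [254.4 179.8] 0.71 [0.6951 0.1016 0.006 ]
rack [199.5 206.7] 0.82 [0.6167 0.2174 0.    ]
rack [313.8 290. ] 0.27 [ 0.4642 -0.0631  0.    ]
yellow_box [434.3 245.7] 0.85 [ 0.5966 -0.3195  0.    ]
bottle [362.3 171.8] 0.77 [ 0.7495 -0.1448  0.    ]
bottle [196.5 280.4] 0.42 [0.4511 0.1945 0.    ]
tip_box [303.  156.9] 0.57 [ 0.7681 -0.0031  0.    ]
jar [196.5 277. ] 0.58 [0.4584 0.1958 0.    ]
pen [419.4 308.9] 0.88 [ 0.4541 -0.2938  0.    ]
pen [311.1 291.1] 0.5 [ 0.4611 -0.0575  0.    ]
```

View pics/top0.png

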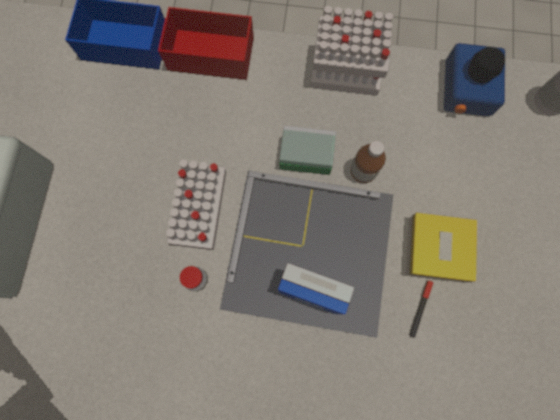

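View pics/scene0.png

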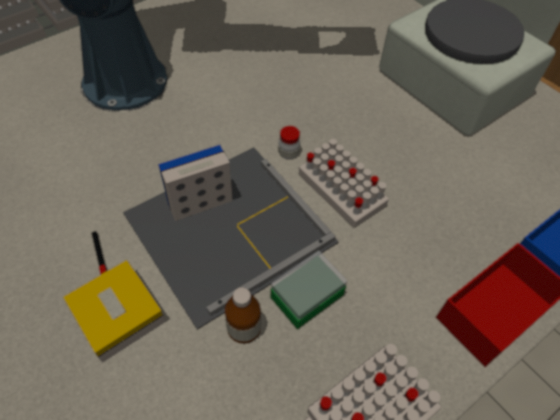

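```bash
python3 - <<'E'
from h import *
im=cv2.imread('pics/top0.png')[160:345,215:400]
cv2.imwrite('pics/top0z.png',cv2.resize(im,None,fx=3.2,fy=3.2,interpolation=cv2.INTER_CUBIC))
E
```

```text
(no output)
```

View pics/top0z.png

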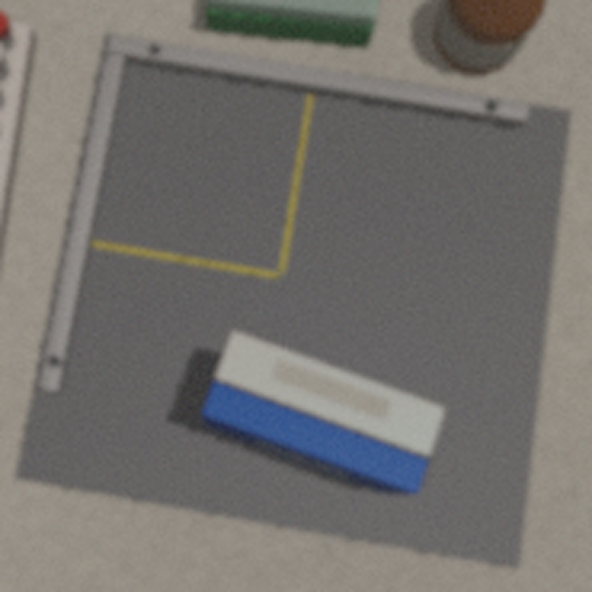

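```bash
cat >> h.py <<'E'
def fit2(P,W): # planar rigid fit P(local)->W
    P=np.array(P);W=np.array(W);pc=P.mean(0);wc=W.mean(0)
    A=P-pc;B=W-wc;th=np.arctan2((A[:,0]*B[:,1]-A[:,1]*B[:,0]).sum(),(A*B).sum())
    R=np.array([[np.cos(th),-np.sin(th)],[np.sin(th),np.cos(th)]]);t=wc-R@pc
    return th,R,t,(P@R.T+t-W)
E
python3 - <<'E'
from h import *
p=cams.camera('top')
f=lambda a,b,z: onz(p,(a/3.2+215-.5+.16,b/3.2+160-.5+.16),z)[:2]
W=[f(570,110,.006),f(518,567,.006),f(17,478,.006),f(122,62,.026),f(281,274,.006)]
P=[(.14,-.2),(-.18,-.2),(-.18,.14),(.12,.12),(-.012,-.012)]
th,R,t,e=fit2(P,W);print(np.degrees(th),t,e.round(4))
B=[f(235,330,.138),f(444,407,.138),f(203,415,.138),f(418,492,.138)]
print(np.round(B,4))
# box frame x=out of lid
P=[(-.0265,-.066),(-.0265,.066),(.0265,-.066),(.0265,.066)]
tb,Rb,tbx,eb=fit2(P,B);print(np.degrees(tb),tbx,eb.round(4))
print('in plate',R.T@(tbx-t),np.degrees(tb-th), 'home',R@[.054,.054]+t)
E
```

```text
-1.9290436722075217 [ 0.56989028 -0.01311335] [[ 0.0003 -0.0001]
 [-0.0009 -0.0019]
 [-0.0027  0.0005]
 [ 0.0038 -0.0005]
 [-0.0004  0.002 ]]
[[ 4.991e-01  4.000e-04]
 [ 4.707e-01 -1.254e-01]
 [ 4.478e-01  1.250e-02]
 [ 4.209e-01 -1.150e-01]]
167.64424803386137 [ 0.45963493 -0.05687483] [[ 0.0006  0.0015]
 [ 0.0007 -0.0016]
 [ 0.      0.0008]
 [-0.0013 -0.0007]]
in plate [-0.10871977 -0.04744808] 169.5732917060689 home [0.62567741 0.03903831]
```

```bash
python3 -m handwheel '[{"offset":[-0.06,-0.072,0],"spin":-4,"grip":1},{"offset":[-0.1,-0.12,0],"spin":-8,"grip":1},{"offset":[-0.14,-0.168,0],"spin":-12.4,"grip":1},{"offset":[-0.18,-0.216,0],"spin":-12.4,"grip":1},{"offset":[-0.22,-0.264,0],"spin":-12.4,"grip":1},{"offset":[-0.26,-0.312,0],"spin":-12.4,"grip":1},{"offset":[-0.3,-0.36,0],"spin":-12.4,"grip":1},{"offset":[-0.34,-0.406,0],"spin":-12.4,"grip":1},{"offset":[-0.36,-0.43,0],"spin":-12.4,"grip":1},{"offset":[-0.375,-0.448,0.02],"spin":-12.4,"grip":1},{"offset":[-0.375,-0.448,0.06],"spin":-12.4,"grip":1},{"offset":[-0.375,-0.448,0.1],"spin":-12.4,"grip":1},{"offset":[-0.375,-0.448,0.114],"spin":-12.4,"grip":1},{"offset":[-0.375,-0.448,0.114],"spin":-12.4,"grip":1},{"offset":[-0.375,-0.448,0.114],"spin":-12.4,"grip":1}]'
python3 - <<'E'
from h import *
from scipy.spatial.transform import Rotation as Ro
o=ctrl.get_obs();q=o['eef_rot'];R=Ro.from_quat([q[1],q[2],q[3],q[0]]).as_matrix();print(R.round(3))
for n in ['scene','top','wrist']:
    p=cams.camera(n);save(p,n+'1')
    if n!='wrist': print(proj(p,o['eef_pos']),proj(p,o['eef_pos']+R@[0,0,.173]))
a=cv2.imread('pics/scene1.png')[90:290,100:350];b=cv2.imread('pics/wrist1.png')
cv2.imwrite('pics/sz1.png',cv2.resize(a,None,fx=3,fy=3,interpolation=cv2.INTER_CUBIC))
E
```

```text
time_s: 3.12
eef_pos: [0.3945, -0.0422, 0.2922]
eef_rot: [0.001, 0.108, 0.994, -0.0]
wrist_force: [0.7, 0.1, 0.7]
opening: 0.999
[[-0.977  0.214  0.002]
 [ 0.214  0.977 -0.001]
 [-0.003 -0.001 -1.   ]]
[171.89982872  81.40045434] [183.5774232  146.39422311]
[309.87225052 325.24855382] [303.57910727 322.39818792]
```

View pics/sz1.png

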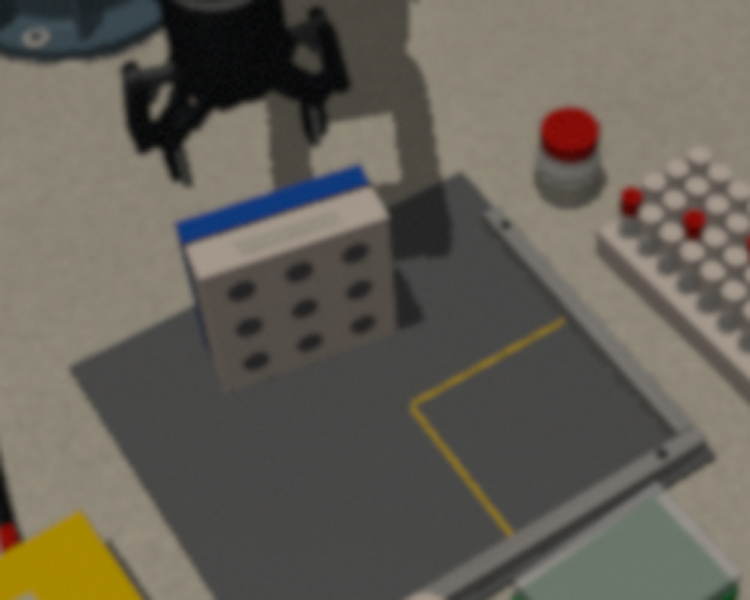

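View pics/wrist1.png

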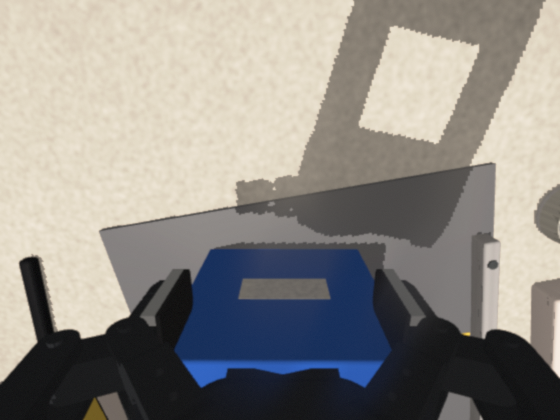

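```bash
python3 -m handwheel '[{"offset":[-0.01,0,0.008],"spin":0,"grip":1},{"offset":[-0.02,0,0.008],"spin":0,"grip":1},{"offset":[-0.028,0,0.008],"spin":0,"grip":1},{"offset":[-0.036,0,0.008],"spin":0,"grip":1},{"offset":[-0.044,0,0.008],"spin":0,"grip":1},{"offset":[-0.052,0,0.008],"spin":0,"grip":1},{"offset":[-0.058,0,0.008],"spin":0,"grip":1},{"offset":[-0.058,0,0.008],"spin":0,"grip":1}]'
python3 - <<'E'
from h import *
p=cams.camera('scene');save(p,'scene2')
a=cv2.imread('pics/scene2.png')[90:290,100:350]
cv2.imwrite('pics/sz2.png',cv2.resize(a,None,fx=3,fy=3,interpolation=cv2.INTER_CUBIC))
E
```

```text
time_s: 4.28
eef_pos: [0.4507, -0.0545, 0.2826]
eef_rot: [-0.0, 0.108, 0.994, -0.0]
wrist_force: [-0.6, 0.5, 0.9]
opening: 1.003
```

View pics/sz2.png

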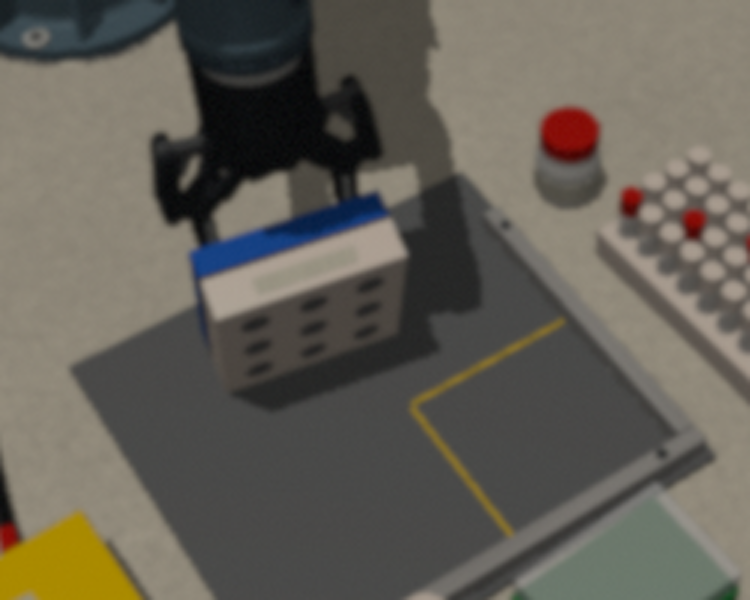

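The box is tilting cleanly: its lower edge (crop 230,390) has hardly moved and the top leans forward. I continue.

```bash
python3 -m handwheel '[{"offset":[-0.008,0,0],"spin":0,"grip":1},{"offset":[-0.016,0,0],"spin":0,"grip":1},{"offset":[-0.022,0,0],"spin":0,"grip":1},{"offset":[-0.028,0,0],"spin":0,"grip":1},{"offset":[-0.034,0,0],"spin":0,"grip":1},{"offset":[-0.04,0,0],"spin":0,"grip":1},{"offset":[-0.04,0,0],"spin":0,"grip":1},{"offset":[-0.04,0,0],"spin":0,"grip":1},{"offset":[-0.04,0,0],"spin":0,"grip":1},{"offset":[0.0,0,0],"spin":0,"grip":1},{"offset":[0.03,0,0],"spin":0,"grip":1},{"offset":[0.06,0,0],"spin":0,"grip":1},{"offset":[0.06,0,0],"spin":0,"grip":1}]'
python3 - <<'E'
from h import *
p=cams.camera('top');save(p,'top3')
for t in ['box_center','box_lid']:
  for r in landmark_of(p,t)[:2]: print(t,np.round(r['uv'],1),round(r['confidence'],2),onz(p,r['uv'],.0325 if t=='box_center' else .059).round(4))
p=cams.camera('scene');save(p,'scene3')
im=cv2.imread('pics/top3.png')[160:345,215:400]
cv2.imwrite('pics/top3z.png',cv2.resize(im,None,fx=3.2,fy=3.2,interpolation=cv2.INTER_CUBIC))
E
```

```text
time_s: 5.95
eef_pos: [0.3902, -0.0409, 0.2824]
eef_rot: [-0.0, 0.108, 0.994, 0.0]
wrist_force: [0.9, 0.4, -0.1]
opening: 1.001
box_center [327.7 250. ] 0.96 [ 0.5504 -0.0809  0.0325]
box_lid [326.  245.2] 0.9 [ 0.5556 -0.0738  0.059 ]
```

View pics/top3z.png

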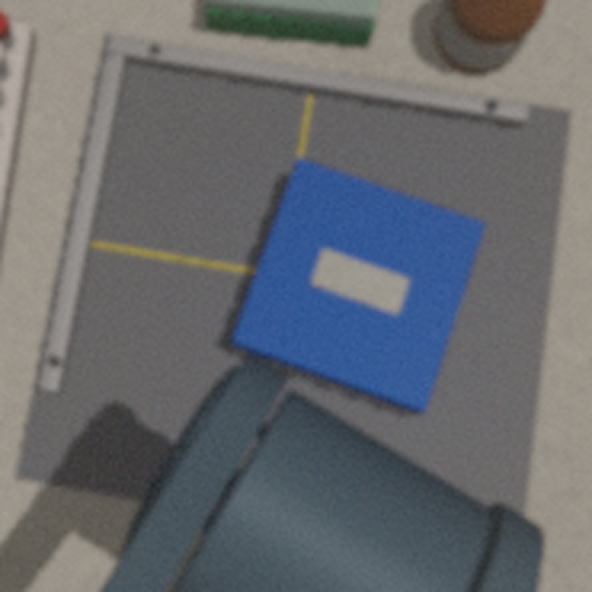

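View pics/scene3.png

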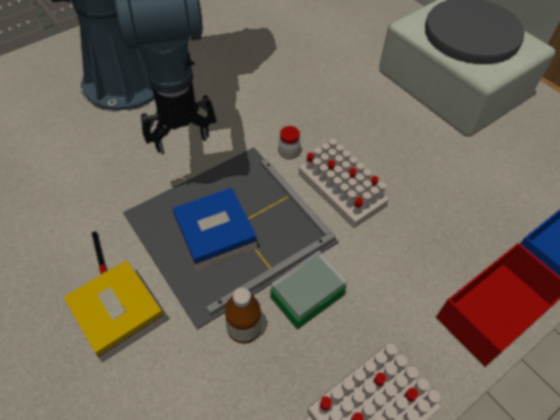

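```bash
cat >> h.py <<'E'
TH=np.radians(-1.93);RP=np.array([[np.cos(TH),-np.sin(TH)],[np.sin(TH),np.cos(TH)]]);TP=np.array([.5699,-.0131])
toP=lambda w:RP.T@(np.array(w)[:2]-TP)
toW=lambda q:RP@np.array(q)+TP
E
python3 - <<'E'
from h import *
p=cams.camera('top')
f=lambda a,b,z: onz(p,(a/3.2+215-.34,b/3.2+160-.34),z)[:2]
W=[f(298,158,.059),f(486,223,.059),f(424,411,.059),f(234,345,.059)]
th,R,t,e=fit2([(.066,.066),(.066,-.066),(-.066,-.066),(-.066,.066)],W)
print(np.degrees(th),t,e.round(4),'plate',toP(t),np.degrees(th-TH))
g=ctrl.get_obs()['eef_pos'];print('tcp plate',toP(g))
E
```

```text
-12.075070856450363 [ 0.55019424 -0.07710188] [[ 0.0003  0.0006]
 [ 0.0005 -0.0004]
 [-0.0013 -0.0018]
 [ 0.0005  0.0016]] plate [-0.0175391  -0.06462923] -10.145070856450362
tcp plate [-0.17629192 -0.03473062]
```

```bash
python3 -m handwheel '[{"offset":[-0.01,-0.02,0.03],"spin":-6,"grip":1},{"offset":[-0.0166,-0.0274,0.06],"spin":-10.2,"grip":1},{"offset":[-0.0166,-0.0274,0.09],"spin":-10.2,"grip":1},{"offset":[-0.0166,-0.0274,0.098],"spin":-10.2,"grip":1},{"offset":[-0.0166,-0.0274,0.098],"spin":-10.2,"grip":1},{"offset":[-0.0166,-0.0274,0.098],"spin":-10.2,"grip":1}]'
python3 - <<'E'
from h import *
from scipy.spatial.transform import Rotation as Ro
o=ctrl.get_obs();q=o['eef_rot'];R=Ro.from_quat([q[1],q[2],q[3],q[0]]).as_matrix();print(R.round(3),toP(o['eef_pos']))
print('tool x in plate',RP.T@R[:2,0])
p=cams.camera('scene');save(p,'scene4')
a=cv2.imread('pics/scene4.png')[90:290,100:350]
cv2.imwrite('pics/sz4.png',cv2.resize(a,None,fx=3,fy=3,interpolation=cv2.INTER_CUBIC))
E
```

```text
time_s: 6.95
eef_pos: [0.4028, -0.0721, 0.1857]
eef_rot: [0.001, 0.019, 1.0, -0.0]
wrist_force: [-0.3, -0.3, 0.4]
opening: 0.999
[[-0.999  0.038  0.002]
 [ 0.038  0.999 -0.001]
 [-0.002 -0.001 -1.   ]] [-0.16506455 -0.06457749]
tool x in plate [-0.99998884  0.00439303]
```

View pics/sz4.png

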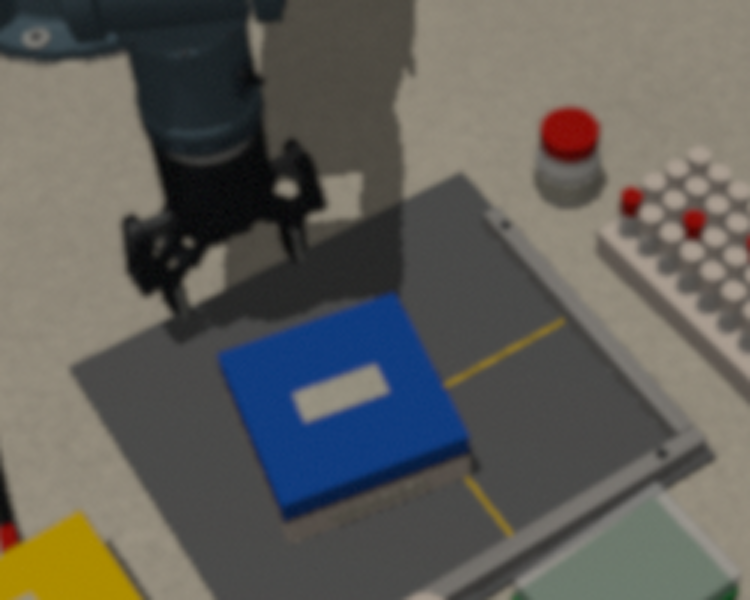

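```bash
python3 -m handwheel '[{"offset":[-0.02,0,0],"spin":0,"grip":1},{"offset":[-0.04,0,0],"spin":0,"grip":1},{"offset":[-0.052,0,0],"spin":0,"grip":1},{"offset":[-0.062,0,0],"spin":0,"grip":1},{"offset":[-0.072,0,0],"spin":0,"grip":1},{"offset":[-0.082,0,0],"spin":0,"grip":1},{"offset":[-0.092,0,0],"spin":0,"grip":1},{"offset":[-0.1,0,0],"spin":0,"grip":1},{"offset":[-0.108,0,0],"spin":0,"grip":1},{"offset":[-0.116,0,0],"spin":0,"grip":1},{"offset":[-0.122,0,0],"spin":0,"grip":1},{"offset":[-0.128,0,0],"spin":0,"grip":1},{"offset":[-0.128,0,0],"spin":0,"grip":1}]'
python3 - <<'E'
from h import *
p=cams.camera('top');save(p,'top5')
im=cv2.imread('pics/top5.png')[160:345,215:400]
cv2.imwrite('pics/top5z.png',cv2.resize(im,None,fx=3.2,fy=3.2,interpolation=cv2.INTER_CUBIC))
E
```

```text
time_s: 8.62
eef_pos: [0.5305, -0.0769, 0.1848]
eef_rot: [0.0, 0.019, 1.0, -0.0]
wrist_force: [-0.7, -0.4, 0.2]
opening: 1.001
```

View pics/top5z.png

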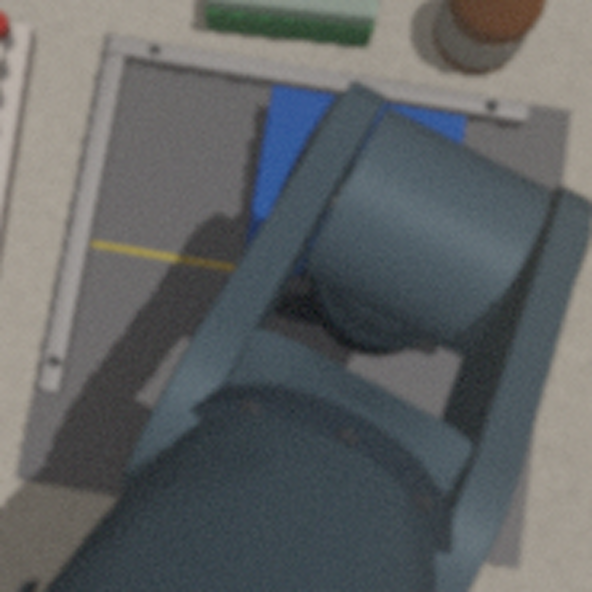

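```bash
python3 -m handwheel '[{"offset":[-0.003,0,0],"spin":0,"grip":1},{"offset":[-0.006,0,0],"spin":0,"grip":1},{"offset":[-0.008,0,0],"spin":0,"grip":1},{"offset":[-0.008,0,0],"spin":0,"grip":1}]'
```

```text
time_s: 9.18
eef_pos: [0.5382, -0.0771, 0.1848]
eef_rot: [0.0, 0.019, 1.0, -0.0]
wrist_force: [0.1, -0.1, -0.6]
opening: 1.0
```

```bash
python3 -m handwheel '[{"offset":[-0.002,0,0],"spin":0,"grip":1},{"offset":[-0.004,0,0],"spin":0,"grip":1},{"offset":[-0.004,0,0],"spin":0,"grip":1}]'; python3 -m handwheel '[{"offset":[-0.002,0,0],"spin":0,"grip":1},{"offset":[-0.002,0,0],"spin":0,"grip":1}]'
```

```text
time_s: 9.55
eef_pos: [0.5422, -0.0773, 0.1848]
eef_rot: [0.0, 0.019, 1.0, -0.0]
wrist_force: [-0.3, -0.3, 0.3]
opening: 0.998
time_s: 9.8
eef_pos: [0.5441, -0.0773, 0.1847]
eef_rot: [0.0, 0.019, 1.0, -0.0]
wrist_force: [-0.1, 0.5, -0.7]
opening: 1.007
```

```bash
python3 -m handwheel '[{"offset":[-0.001,0,0],"spin":0,"grip":1},{"offset":[-0.002,0,0],"spin":0,"grip":1},{"offset":[-0.002,0,0],"spin":0,"grip":1}]'; python3 -m handwheel '[{"offset":[-0.002,0,0],"spin":0,"grip":1},{"offset":[-0.002,0,0],"spin":0,"grip":1}]'
python3 - <<'E'
from h import *
p=cams.camera('scene');save(p,'scene6')
a=cv2.imread('pics/scene6.png')[130:330,130:380]
cv2.imwrite('pics/sz6.png',cv2.resize(a,None,fx=3,fy=3,interpolation=cv2.INTER_CUBIC))
E
```

```text
time_s: 10.18
eef_pos: [0.5452, -0.0773, 0.1845]
eef_rot: [-0.001, 0.019, 1.0, 0.0]
wrist_force: [-6.4, -1.2, 4.5]
opening: 1.0
time_s: 10.42
eef_pos: [0.5459, -0.0773, 0.184]
eef_rot: [-0.004, 0.019, 1.0, 0.001]
wrist_force: [-14.1, -0.6, 9.6]
opening: 1.0
```

View pics/sz6.png

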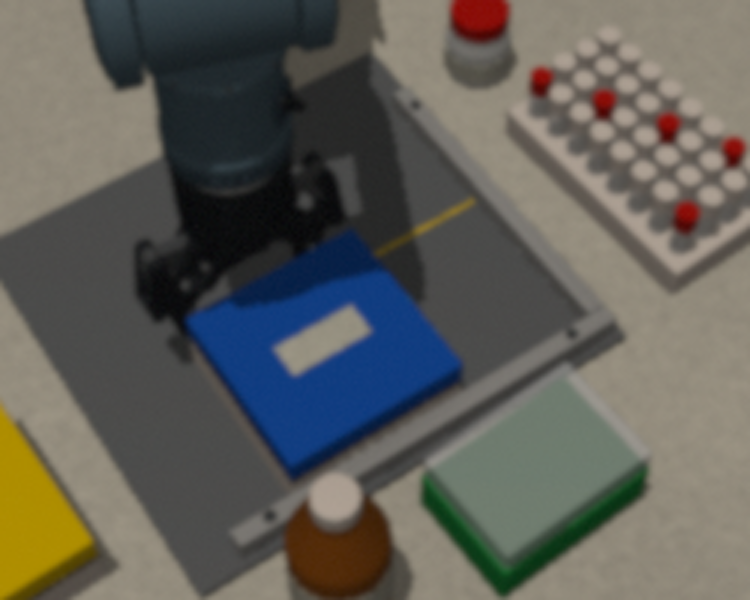

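```bash
python3 -m handwheel '[{"offset":[0.02,0,0],"spin":0,"grip":1},{"offset":[0.05,0,0],"spin":0,"grip":1},{"offset":[0.05,0,-0.06],"spin":0,"grip":1},{"offset":[0.05,0,-0.12],"spin":0,"grip":1},{"offset":[0.05,0,-0.12],"spin":0,"grip":1}]'
python3 - <<'E'
from h import *
o=ctrl.get_obs();print(o['q'],o['eef_pos'],toP(o['eef_pos']))
p=cams.camera('scene');save(p,'scene7')
for t in ['box_center','box_lid']:
  for r in landmark_of(p,t)[:2]: print(t,np.round(r['uv'],1),round(r['confidence'],2),toP(onz(p,r['uv'],.0325 if t=='box_center' else .059)).round(4))
a=cv2.imread('pics/scene7.png')[130:330,130:380]
cv2.imwrite('pics/sz7.png',cv2.resize(a,None,fx=3,fy=3,interpolation=cv2.INTER_CUBIC))
E
```

```text
time_s: 11.1
eef_pos: [0.5002, -0.0763, 0.3105]
eef_rot: [0.006, 0.019, 1.0, -0.002]
wrist_force: [-0.6, 0.1, -0.7]
opening: 1.001
[-3.86452634e-01  1.32938587e-01  1.86687420e+00  1.89113561e-04
  1.12983740e+00 -1.91900301e+00] [ 0.50024278 -0.07634979  0.31047245] [-0.06748755 -0.06555986]
box_center [238.6 249.2] 0.56 [ 0.0542 -0.0504]
box_lid [238.6 244. ] 0.74 [ 0.0582 -0.0519]
```

View pics/sz7.png

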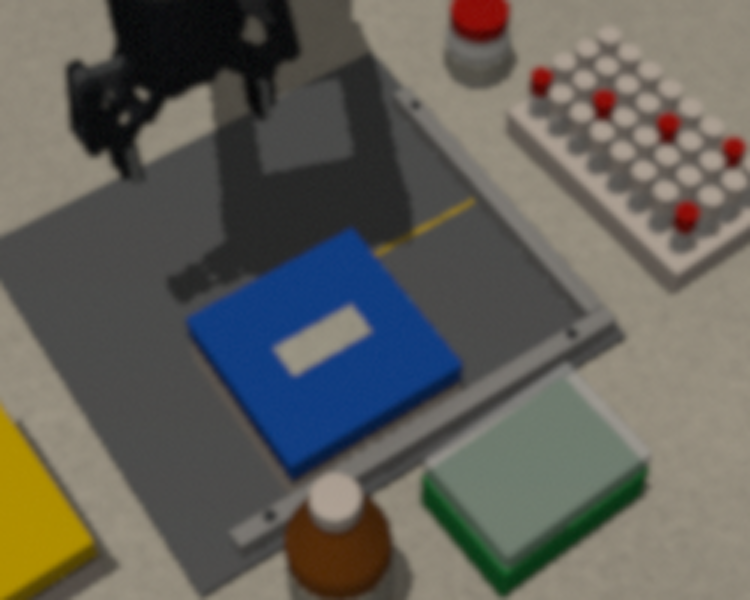

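```bash
python3 -m handwheel '[{"offset":[0,-0.04,0],"spin":10,"grip":1},{"offset":[0,-0.08,0],"spin":20,"grip":1},{"offset":[-0.02,-0.104,0],"spin":30,"grip":1},{"offset":[-0.05,-0.104,0],"spin":40,"grip":1},{"offset":[-0.08,-0.104,0],"spin":50,"grip":1},{"offset":[-0.1,-0.104,0],"spin":60,"grip":1},{"offset":[-0.1175,-0.104,0],"spin":70,"grip":1},{"offset":[-0.1175,-0.104,0],"spin":80,"grip":1},{"offset":[-0.1175,-0.104,0],"spin":90,"grip":1},{"offset":[-0.1175,-0.104,0],"spin":90,"grip":1},{"offset":[-0.1175,-0.104,0.04],"spin":90,"grip":1},{"offset":[-0.1175,-0.104,0.06],"spin":90,"grip":1},{"offset":[-0.1175,-0.104,0.06],"spin":90,"grip":1}]'
python3 - <<'E'
from h import *
o=ctrl.get_obs();print(o['q'],toP(o['eef_pos']))
from scipy.spatial.transform import Rotation as Ro
q=o['eef_rot'];R=Ro.from_quat([q[1],q[2],q[3],q[0]]).as_matrix();print(R.round(3));print('tool x in plate',RP.T@R[:2,0])
p=cams.camera('top');save(p,'top8')
im=cv2.imread('pics/top8.png')[160:345,215:400]
cv2.imwrite('pics/top8z.png',cv2.resize(im,None,fx=3.2,fy=3.2,interpolation=cv2.INTER_CUBIC))
p=cams.camera('scene');save(p,'scene8')
a=cv2.imread('pics/scene8.png')[130:380,80:380]
cv2.imwrite('pics/sz8.png',cv2.resize(a,None,fx=2.4,fy=2.4,interpolation=cv2.INTER_CUBIC))
E
```

```text
time_s: 12.88
eef_pos: [0.6103, -0.1835, 0.2419]
eef_rot: [-0.003, 0.72, 0.694, -0.001]
wrist_force: [0.1, 0.2, 0.7]
opening: 1.005
[-4.77950006e-01  4.96436110e-01  1.54932772e+00  2.40033672e-06
  1.10139320e+00 -4.41129484e-01] [ 0.04616163 -0.16893821]
[[ 0.037  0.999 -0.005]
 [ 0.999 -0.037  0.003]
 [ 0.002 -0.005 -1.   ]]
tool x in plate [0.00314273 0.99999223]
```

View pics/sz8.png

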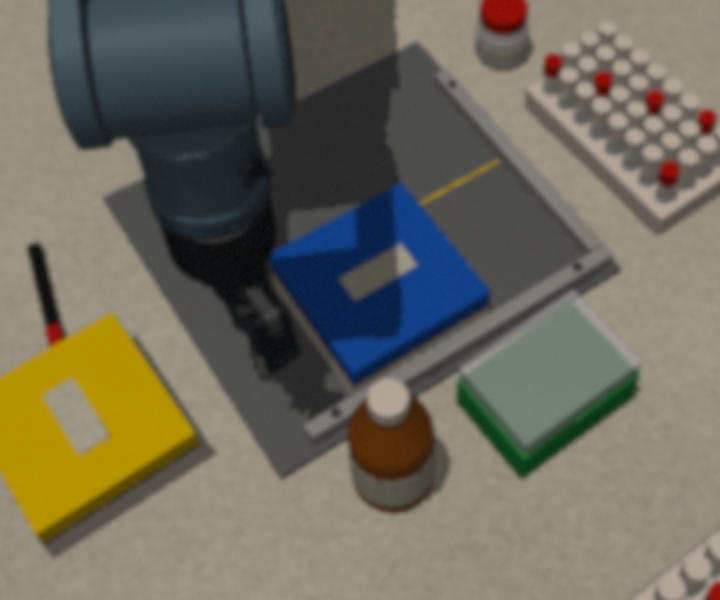

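View pics/top8z.png

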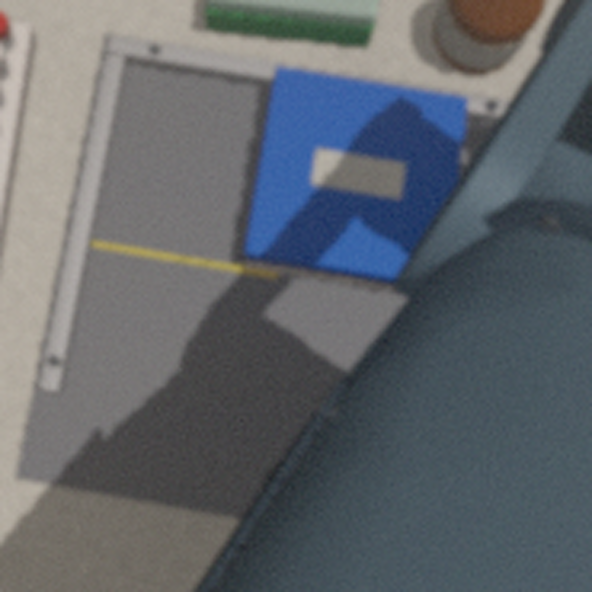

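```bash
python3 -m handwheel '[{"offset":[0,0,0.03],"spin":0,"grip":1},{"offset":[0,0,0.05],"spin":0,"grip":1},{"offset":[0,0,0.057],"spin":0,"grip":1},{"offset":[0,0,0.057],"spin":0,"grip":1},{"offset":[0.02,0,0.057],"spin":0,"grip":1},{"offset":[0.034,0,0.057],"spin":0,"grip":1},{"offset":[0.044,0,0.057],"spin":0,"grip":1},{"offset":[0.054,0,0.057],"spin":0,"grip":1},{"offset":[0.064,0,0.057],"spin":0,"grip":1},{"offset":[0.074,0,0.057],"spin":0,"grip":1},{"offset":[0.084,0,0.057],"spin":0,"grip":1},{"offset":[0.094,0,0.057],"spin":0,"grip":1},{"offset":[0.104,0,0.057],"spin":0,"grip":1},{"offset":[0.114,0,0.057],"spin":0,"grip":1},{"offset":[0.122,0,0.057],"spin":0,"grip":1},{"offset":[0.13,0,0.057],"spin":0,"grip":1},{"offset":[0.13,0,0.057],"spin":0,"grip":1}]'
python3 - <<'E'
from h import *
o=ctrl.get_obs();print(toP(o['eef_pos']))
p=cams.camera('scene');save(p,'scene9')
a=cv2.imread('pics/scene9.png')[130:330,130:380]
cv2.imwrite('pics/sz9.png',cv2.resize(a,None,fx=3,fy=3,interpolation=cv2.INTER_CUBIC))
E
```

```text
time_s: 15.1
eef_pos: [0.6162, -0.0532, 0.1874]
eef_rot: [-0.0, 0.72, 0.694, -0.0]
wrist_force: [-0.2, -0.1, -0.4]
opening: 1.003
[ 0.04765809 -0.03851525]
```

View pics/sz9.png

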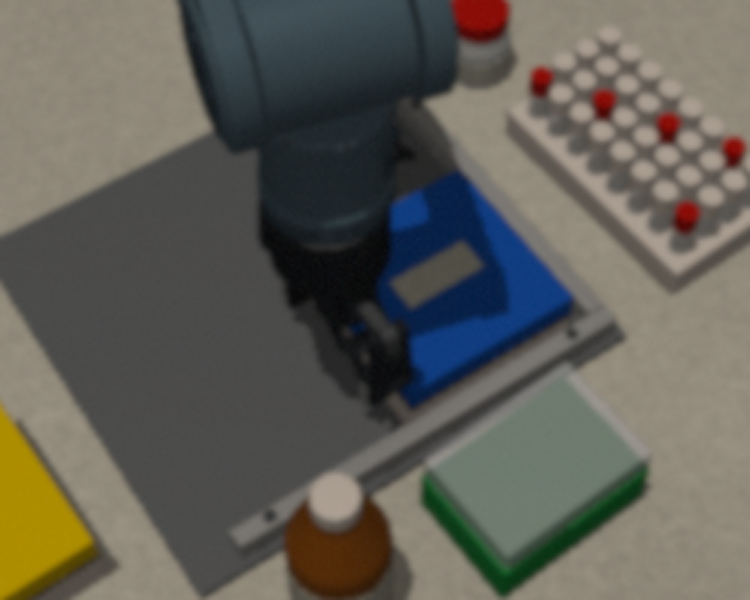

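```bash
python3 -m handwheel '[{"offset":[0.004,0,0],"spin":0,"grip":1},{"offset":[0.008,0,0],"spin":0,"grip":1},{"offset":[0.012,0,0],"spin":0,"grip":1},{"offset":[0.012,0,0],"spin":0,"grip":1}]';python3 -m handwheel '[{"offset":[0.002,0,0],"spin":0,"grip":1},{"offset":[0.003,0,0],"spin":0,"grip":1},{"offset":[0.003,0,0],"spin":0,"grip":1}]'
```

```text
time_s: 15.65
eef_pos: [0.6169, -0.0417, 0.1877]
eef_rot: [-0.0, 0.72, 0.694, 0.0]
wrist_force: [-0.3, -0.2, -0.6]
opening: 1.001
time_s: 16.02
eef_pos: [0.617, -0.039, 0.1878]
eef_rot: [0.0, 0.721, 0.693, 0.0]
wrist_force: [-0.4, 0.0, 0.5]
opening: 0.996
```

```bash
python3 -m handwheel '[{"offset":[0.001,0,0],"spin":0,"grip":1},{"offset":[0.002,0,0],"spin":0,"grip":1},{"offset":[0.002,0,0],"spin":0,"grip":1}]';python3 -m handwheel '[{"offset":[0.001,0,0],"spin":0,"grip":1},{"offset":[0.002,0,0],"spin":0,"grip":1},{"offset":[0.002,0,0],"spin":0,"grip":1}]'
```

```text
time_s: 16.4
eef_pos: [0.6171, -0.0371, 0.1877]
eef_rot: [0.0, 0.721, 0.693, -0.0]
wrist_force: [-1.4, -1.5, 0.3]
opening: 0.999
time_s: 16.77
eef_pos: [0.617, -0.0366, 0.1879]
eef_rot: [0.001, 0.721, 0.693, -0.001]
wrist_force: [-3.1, -9.0, 0.9]
opening: 0.999
```

```bash
python3 -m handwheel '[{"offset":[0.001,0,0],"spin":0,"grip":1},{"offset":[0.002,0,0],"spin":0,"grip":1},{"offset":[0.002,0,0],"spin":0,"grip":1}]'
python3 -m handwheel '[{"offset":[-0.01,0,0],"spin":0,"grip":1},{"offset":[-0.05,0,0],"spin":0,"grip":1},{"offset":[-0.08,0,0],"spin":0,"grip":1},{"offset":[-0.08,0,-0.06],"spin":0,"grip":1},{"offset":[-0.08,0,-0.12],"spin":0,"grip":1},{"offset":[-0.08,0,-0.12],"spin":0,"grip":1}]'
python3 - <<'E'
from h import *
o=ctrl.get_obs();print(toP(o['eef_pos']),o['q'])
p=cams.camera('scene');save(p,'scene10')
a=cv2.imread('pics/scene10.png')[150:300,180:380]
cv2.imwrite('pics/sz10.png',cv2.resize(a,None,fx=4,fy=4,interpolation=cv2.INTER_CUBIC))
p=cams.camera('top');save(p,'top10')
im=cv2.imread('pics/top10.png')[160:345,215:400]
cv2.imwrite('pics/top10z.png',cv2.resize(im,None,fx=3.2,fy=3.2,interpolation=cv2.INTER_CUBIC))
E
```

```text
time_s: 17.15
eef_pos: [0.6171, -0.0361, 0.1881]
eef_rot: [0.002, 0.721, 0.693, -0.002]
wrist_force: [-4.7, -15.9, 3.1]
opening: 0.998
time_s: 17.9
eef_pos: [0.6163, -0.1137, 0.3142]
eef_rot: [0.005, 0.72, 0.693, 0.003]
wrist_force: [1.0, 0.1, -1.0]
opening: 0.999
[ 0.0497531  -0.09893154] [-3.71639119e-01  3.79038479e-01  1.55073001e+00  8.11979768e-04
  1.20028735e+00 -3.33794318e-01]
```

View pics/sz10.png

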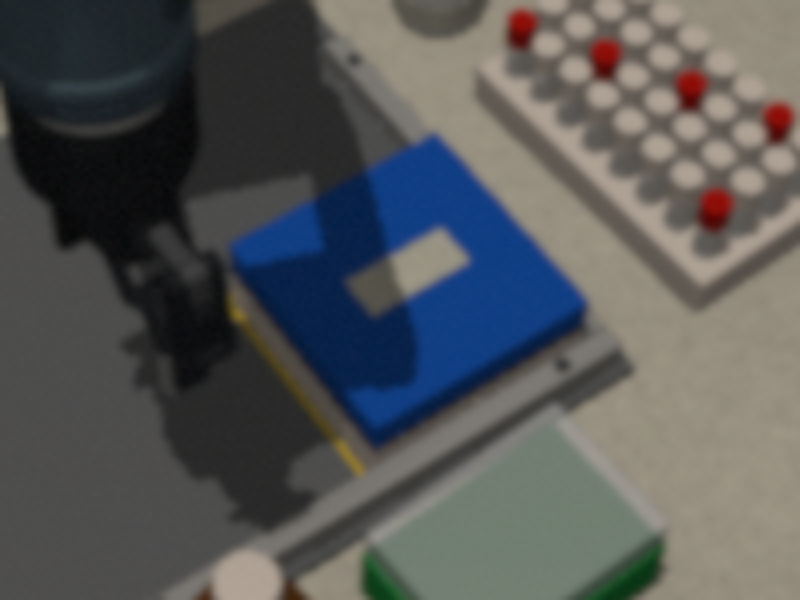

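View pics/top10z.png

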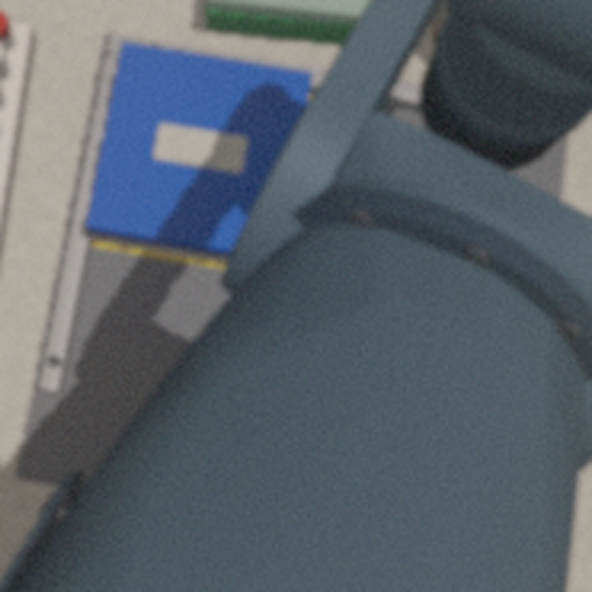

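```bash
python3 -m handwheel '[{"offset":[0,-0.03,0],"spin":-10,"grip":1},{"offset":[0,-0.07,0],"spin":-20,"grip":1},{"offset":[0.02,-0.1,0],"spin":-30,"grip":1},{"offset":[0.05,-0.125,0],"spin":-40,"grip":1},{"offset":[0.08,-0.125,0],"spin":-50,"grip":1},{"offset":[0.11,-0.125,0],"spin":-60,"grip":1},{"offset":[0.147,-0.125,0],"spin":-70,"grip":1},{"offset":[0.147,-0.125,0],"spin":-80,"grip":1},{"offset":[0.147,-0.125,0],"spin":-90,"grip":1},{"offset":[0.147,-0.125,0],"spin":-90,"grip":1},{"offset":[0.147,-0.125,0.05],"spin":-90,"grip":1},{"offset":[0.147,-0.125,0.09],"spin":-90,"grip":1},{"offset":[0.147,-0.125,0.09],"spin":-90,"grip":1}]'
python3 - <<'E'
from h import *
o=ctrl.get_obs();print(toP(o['eef_pos']),o['q'])
p=cams.camera('scene');save(p,'scene11')
a=cv2.imread('pics/scene11.png')[100:300,150:400]
cv2.imwrite('pics/sz11.png',cv2.resize(a,None,fx=3,fy=3,interpolation=cv2.INTER_CUBIC))
E
```

```text
time_s: 19.62
eef_pos: [0.4925, 0.0389, 0.2141]
eef_rot: [-0.005, 0.021, 1.0, 0.001]
wrist_force: [0.3, 1.2, 0.5]
opening: 1.002
[-0.07909302  0.04939297] [-1.61922342e-01  2.75467648e-01  1.93448513e+00  1.75844244e-04
  9.40761142e-01 -1.69104431e+00]
```

View pics/sz11.png

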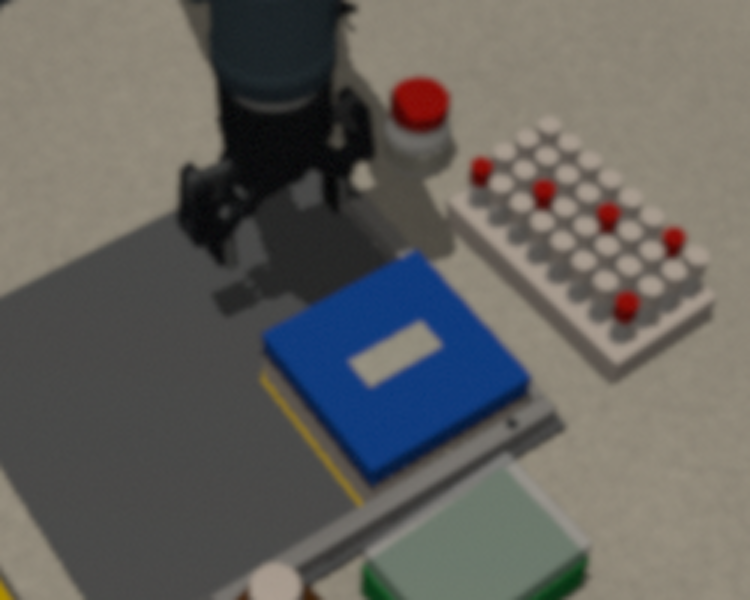

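```bash
python3 -m handwheel '[{"offset":[0,-0.004,0.015],"spin":0,"grip":1},{"offset":[0,-0.004,0.027],"spin":0,"grip":1},{"offset":[0,-0.004,0.027],"spin":0,"grip":1},{"offset":[-0.02,-0.004,0.027],"spin":0,"grip":1},{"offset":[-0.035,-0.004,0.027],"spin":0,"grip":1},{"offset":[-0.044,-0.004,0.027],"spin":0,"grip":1},{"offset":[-0.05,-0.004,0.027],"spin":0,"grip":1},{"offset":[-0.053,-0.004,0.027],"spin":0,"grip":1},{"offset":[-0.053,-0.004,0.027],"spin":0,"grip":1}]'; python3 -m handwheel '[{"offset":[-0.001,0,0],"spin":0,"grip":1},{"offset":[-0.002,0,0],"spin":0,"grip":1},{"offset":[-0.002,0,0],"spin":0,"grip":1}]'
python3 -c "
from h import *
print(toP(ctrl.get_obs()['eef_pos']))"
```

```text
time_s: 20.8
eef_pos: [0.5475, 0.0327, 0.1906]
eef_rot: [-0.0, 0.019, 1.0, 0.0]
wrist_force: [-0.8, 0.1, -0.1]
opening: 0.999
time_s: 21.18
eef_pos: [0.5494, 0.0325, 0.1906]
eef_rot: [-0.0, 0.019, 1.0, 0.0]
wrist_force: [-1.6, 0.3, 1.0]
opening: 0.998
[-0.02202663  0.04493224]
```

```bash
python3 -m handwheel '[{"offset":[-0.001,0,0],"spin":0,"grip":1},{"offset":[-0.002,0,0],"spin":0,"grip":1},{"offset":[-0.002,0,0],"spin":0,"grip":1}]'; python3 -m handwheel '[{"offset":[-0.001,0,0],"spin":0,"grip":1},{"offset":[-0.002,0,0],"spin":0,"grip":1},{"offset":[-0.002,0,0],"spin":0,"grip":1}]'
python3 -c "
from h import *
print(toP(ctrl.get_obs()['eef_pos']))"
```

```text
time_s: 21.55
eef_pos: [0.5501, 0.0326, 0.1902]
eef_rot: [-0.003, 0.019, 1.0, 0.0]
wrist_force: [-10.0, -1.2, 6.0]
opening: 1.002
time_s: 21.92
eef_pos: [0.5508, 0.0327, 0.1898]
eef_rot: [-0.005, 0.019, 1.0, 0.0]
wrist_force: [-16.8, -1.2, 11.3]
opening: 0.999
[-0.02062723  0.04509092]
```

```bash
python3 -m handwheel '[{"offset":[0.01,0,0],"spin":0,"grip":1},{"offset":[0.05,0,0],"spin":0,"grip":1},{"offset":[0.06,0,-0.06],"spin":0,"grip":1},{"offset":[0.06,0,-0.12],"spin":0,"grip":1},{"offset":[0.06,0,-0.18],"spin":0,"grip":1},{"offset":[0.08,0.04,-0.21],"spin":0,"grip":1},{"offset":[0.1,0.08,-0.21],"spin":0,"grip":1},{"offset":[0.13,0.13,-0.21],"spin":0,"grip":1},{"offset":[0.16,0.18,-0.21],"spin":0,"grip":1},{"offset":[0.18,0.23,-0.21],"spin":0,"grip":1},{"offset":[0.2,0.28,-0.21],"spin":0,"grip":1},{"offset":[0.22,0.33,-0.21],"spin":0,"grip":1},{"offset":[0.24,0.38,-0.21],"spin":0,"grip":1},{"offset":[0.26,0.43,-0.21],"spin":0,"grip":1},{"offset":[0.28,0.45,-0.21],"spin":0,"grip":1},{"offset":[0.28,0.45,-0.21],"spin":0,"grip":1},{"offset":[0.28,0.45,-0.21],"spin":0,"grip":1}]'
python3 - <<'E'
from h import *
p=cams.camera('scene');save(p,'scene12')
for t,z in [('rack',0),('yellow_box',0),('bottle',0),('tip_box',0),('jar',0),('pen',0)]:
   for r in landmark_of(p,t)[:1]: print(t,np.round(r['uv'],1),round(r['confidence'],2))
p=cams.camera('top');save(p,'top12')
for t,z in [('box_center',.0325),('box_lid',.059),('rack',0),('yellow_box',0),('bottle',0),('tip_box',0),('jar',0),('pen',0)]:
   for r in landmark_of(p,t)[:1]: print(t,np.round(r['uv'],1),round(r['confidence'],2),onz(p,r['uv'],z).round(4),toP(onz(p,r['uv'],z)))
im=cv2.imread('pics/top12.png')[160:300,225:345]
cv2.imwrite('pics/top12z.png',cv2.resize(im,None,fx=4.2,fy=4.2,interpolation=cv2.INTER_CUBIC))
a=cv2.imread('pics/scene12.png')[150:300,180:380]
cv2.imwrite('pics/sz12.png',cv2.resize(a,None,fx=4,fy=4,interpolation=cv2.INTER_CUBIC))
d=cv2.absdiff(cv2.imread('pics/top0.png'),cv2.imread('pics/top12.png'));cv2.imwrite('pics/diff.png',np.clip(d.astype(int)*2,0,255).astype(np.uint8))
E
```

```text
time_s: 24.05
eef_pos: [0.2914, 0.4924, 0.4006]
eef_rot: [0.0, 0.019, 1.0, -0.0]
wrist_force: [0.1, 0.4, 0.8]
opening: 0.998
rack [342.1 190.1] 0.86
yellow_box [115.5 314. ] 0.7
bottle [247.2 326.4] 0.79
tip_box [305.7 296.9] 0.72
jar [288.  149.1] 0.95
pen [ 98.8 260.9] 0.62
box_center [281.2 207.9] 0.95 [0.63   0.0306 0.0325] [0.05861712 0.04569915]
box_lid [278.9 205.3] 0.81 [0.6283 0.0354 0.059 ] [0.05673105 0.0504115 ]
rack [203.8 205.1] 0.72 [0.6217 0.2083 0.    ] [0.04429154 0.22302872]
yellow_box [434.4 247.8] 0.95 [ 0.5919 -0.3199  0.    ] [ 0.03231883 -0.3058846 ]
bottle [361.6 170.5] 0.63 [ 0.7525 -0.1429  0.    ] [ 0.18685849 -0.12358792]
tip_box [304.9 157.9] 0.89 [ 0.7662 -0.0078  0.    ] [0.19604771 0.01191429]
jar [197.2 279.8] 0.85 [0.4526 0.1932 0.    ] [-0.12417791  0.202198  ]
pen [418.  307.4] 0.65 [ 0.4569 -0.2906  0.    ] [-0.1036277  -0.28115732]
```

View pics/top12z.png

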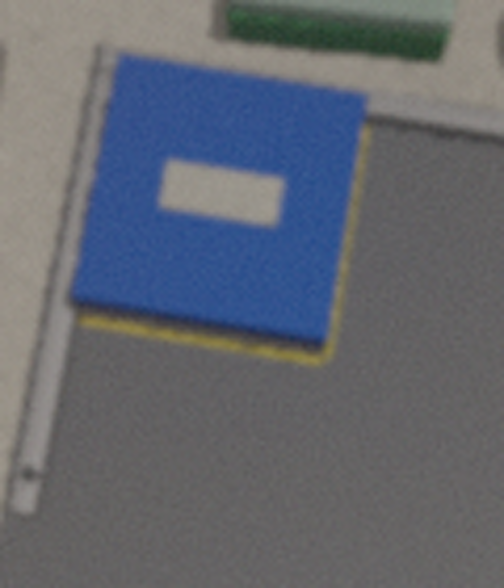

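View pics/sz12.png

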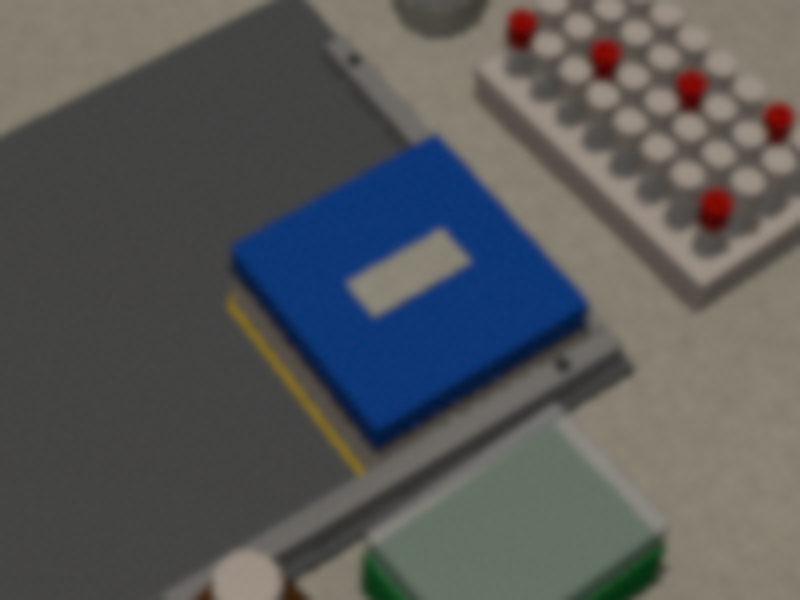

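View pics/diff.png

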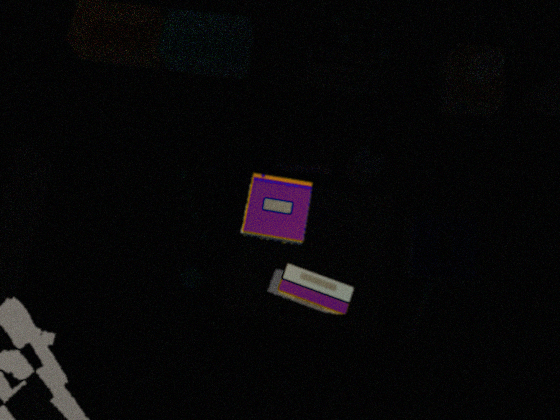

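```bash
python3 - <<'E'
from h import *
p=cams.camera('top')
f=lambda a,b,z: onz(p,(a/4.2+225-.38,b/4.2+160-.38),z)[:2]
W=[f(118,55,.059),f(370,93,.059),f(326,343,.059),f(72,298,.059)]
th,R,t,e=fit2([(.066,.066),(.066,-.066),(-.066,-.066),(-.066,.066)],W)
print(np.degrees(th-TH),toP(t),e.round(4))
# overlay expected home lid + change between scene10 & 12
q=cams.camera('scene')
im=q['color'][:,:,::-1].copy();im=cv2.resize(im[150:300,180:380],None,fx=4,fy=4,interpolation=cv2.INTER_CUBIC)
P=[proj(q,[*toW((.054+a*.066,.054+b*.066)),.059]) for a,b in [(1,1),(1,-1),(-1,-1),(-1,1)]]
cv2.polylines(im,[np.int32((np.array(P)-[180,150]+.5)*4)],True,(0,255,255),1);cv2.imwrite('pics/ov.png',im)
E
```

```text
-0.3025026702788614 [0.05451265 0.05337525] [[ 0.001   0.    ]
 [-0.0008  0.0003]
 [ 0.0003 -0.0015]
 [-0.0005  0.0011]]
```

View pics/ov.png

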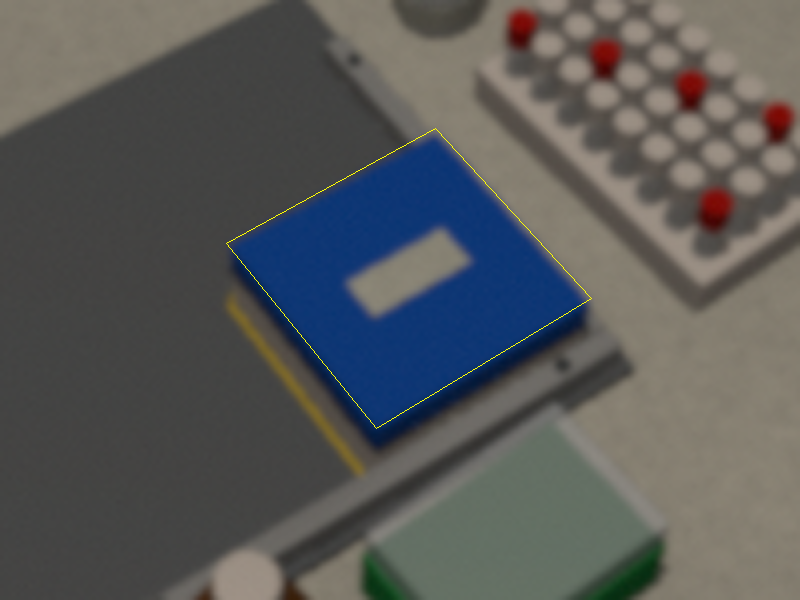

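The box measures at plate (54.5, 53.4) mm with yaw -0.3°, which is home within measurement error. In the overlay the expected lid outline fits the box to about 2 mm. I'm handing in.

```bash
python3 -c "
from bench import ctrl
print(ctrl.hand_in())"
```

```text
the job is handed in; nothing more can be done
None
```

The box now lies flat with the blue lid up, in the corner against both steel rails. I tipped it with the open fingertips high on the lid. I then pushed it to the back rail, along that rail to the side rail, and gave it a last nudge against the back rail. I never gripped or lifted it. I handed the job in at about 24 s with the arm well clear.

**Position:** in the last top picture the box centre is at plate (54.5, 53.4) mm with a yaw of -0.3°, against a target of (54, 54) mm. That agrees within the roughly 2 mm calibration error, so any gap smaller than that would not show.

**Contact:** the push force rose to about 16–20 N at each rail, as expected when the box seats. I did not press the side rail again after the final nudge, but the scene pictures taken before and after it look the same.

**Other items:** comparing the first and last top pictures shows changes only at the box and the arm, so nothing else on the bench appears to have moved.

**Disagreement:** the trained network's box centre was about 5–9 mm off my corner fit. I relied on the corner fit and the contact forces.

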